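# Fill the nut box and wedge its lid shut

### The arm

A 6-joint arm with a two-finger parallel gripper is mounted at the origin on the work surface. World frame = base frame: x ahead of the robot, y to its left, z up, the work surface at z = 0. Lengths are in m, angles in degrees, forces in N, time in s.
With the tool pointing down it reaches from about 0.35 to 0.875 m from the base axis. Payload 4.2 kg.
Tool frame: the origin (TCP) lies midway between the tips of the shut fingers; the grasp point (between the pads) lies 19 mm behind it; z points along the fingers, y is the line along which they close (so a half turn about z gives the same grasp; the last joint's range is limited). The gripper opens to 87 mm and grips with 3 to 60 N. Pads are 19 mm wide; open, the fingers measure 117 mm over their backs; the gripper's body (75 mm by 190 mm) begins 51 mm behind the grasp point.
Start: joints at [87.468, 22.042, 0.453, 0, -68.411, -14.817], TCP at [0.186, 0.597, 0.223] pointing down, gripper open.
Joint ranges: [-179.83, 179.83], [-69.29, 118.12], [-61.27, 80.66], [-181.25, 117.63], [-171.15, -9.14], [-177.46, 177.46]. Speed limits (degrees/s): [159.86, 159.86, 180, 180, 180, 180].

### API

Orientations are given as a 3x3 rotation matrix whose columns are the frame's x, y, z axes.
In Python, from station import sense, capture, finish_job, silhouettes, landmark_of gives the robot as it stands.
- The arm moves only by the tool step_arm, never from a script. Its arguments are lists of equal length, an entry for each row: "linear": the shift along the tool's x, y, z in mm, a list of three; "delta_rot": the turn, a rotation vector about the tool's x, y, z in rad, a list of three; "grip": the finger opening in mm, from 0 to 87. A call has 1 to 10 rows; each row shifts and turns the commanded pose from where the row before left it, along the tool's axes as they then stand; what a row does not reach is not made up. A row lasts 1/8 s, in which the tool goes at most 62.5 mm and 10.7 degrees, less where a joint would pass 70% of its speed; a pose out of reach is approached as far as the arm can. A call with a gripper value outside its range is refused whole. The fingers move at their own pace and stop on an object; the grip force is fixed at half the most. Time passes only in rows, so rows that do not move let the fingers close. It gives the time, the measured TCP pose, the force, the opening and the grip force at its end, in the units of the state.
- sense(): the state, without advancing time (a new reading comes with each control period).
- capture(name): name is "scene" or "top" or "wrist"; returns a dict with "img" (384x512x3 uint8, red, green, blue), "fx", "fy", "cx", "cy" (pixels), "world_to_cam" (4x4, takes a point from world to camera coordinates); the wrist camera has in their place "mount" (4x4, takes a point from camera to tool coordinates, whose origin is the TCP and whose axes are the flange's). Camera axes: x right, y up, looking along -z (the intrinsics and any distortion apply to the point x, -y, -z); pixel columns grow to the right and rows downward; lengths in m; the calibration is good to about 2 mm. A picture is of the moment at which its call begins: read the wrist's pose just before it. There is no depth.
- finish_job(): hands the job in; it is judged then, once.
Trained networks look in the newest picture that a camera, given by its name, has taken for a name from the list of things; names that differ only in an ending like _2 or _b are one class to them, and where a whole thing is asked for, a point or a joint stands for the part that bears it (a point fixed in the world has none). Each returns a list of dicts, best first, with "score" (0 to 1); they miss things now and then, are a little off and sometimes report something else, mostly with a low value. They report only what shows in the picture. A call takes as long as a camera call. They do not tell look-alikes from the thing itself.
- silhouettes(camera, label): "mask" (384x512 bool, what is visible of it) and "point" ([column, row] in pixels, amid what is visible of it).
- landmark_of(camera, label): "point" ([column, row] in pixels: a listed point, or the origin of a listed thing).
The state is a dict: "time_s": time; "joints": joint angles; "joint_velocities": joint speeds; "effort": joint torques, N m; "tcp_pos": TCP position; "ee_rot": TCP orientation; "wrist_force": force on the tool from outside, world axes, zero at the start; "moment": the same for the moment, N m; "gripper_width": opening from 0.0 (shut) to 1.0 (fully open); "gripper_force": force on a finger pad.
Only numpy, scipy, OpenCV 4.12 (cv2) and the standard library are available. Lean on these libraries where they do the work, as an engineer would, in place of code of your own. Each camera call takes 0.05 s, during which the arm holds its last target. There are 200 camera calls.

### The job

Pick up the scoop by its handle, pour all six walnuts from it through the open end of the wooden nut box, and set the scoop back down upright on the counter. Then push the box's sliding dovetail lid along its tapered way until it wedges firmly tight, pressing firmly but without ramming it, and leave the other things on the counter where they are.

Things in the scene. Friction and masses are not known exactly. Their poses are not given: they have to be found in the camera images.
- nutbox: Heavy dark-walnut box, fixed, open on top, wedge-shaped from above: x -115..+85, 164 mm wide at its -x end (towards the robot), 136 mm at +x. Origin on the counter under where the lid's centre belongs; x along the way, z up; the lid closes towards +x. Cavity x -70..+70, floor z = 6; its top opening is 102 mm wide at x = -70, 82 mm at +70.
- way (a point): Point at box x = 0, z = 60: height of the side ledges (20 mm wide, 10 mm thick) the lid slides on. Beside them dovetail strips, tops at z = 75, lean over the lid and converge towards +x; only this taper stops it. One strip is set up to 1.4 mm in or out, so the lid wedges anywhere within 11 mm of home: feel for it. At first the lid leaves 65 to 80 mm of the cavity's +x end open.
- lid: Loose walnut lid, x -85..+85, 10 mm thick, 144 mm wide at -x, 120 mm at +x, 0.2 to 0.33 kg; origin at the centre of its underside, axes as the box's. Starts 82 to 95 mm back (-x) of home, with 6 mm play to each side; slides with 1 to 3 N. Near home the taper grips and the push rises by some 25 N per mm; pressed with 12 to 22 N it stays wedged; over 30 N is ramming.
- lid_bar (a point): Centre of the upright brass push bar across the lid's rear end: 10 mm thick (x), 70 mm long (y), 22 mm tall, from z = 10 to 32 in the lid's frame; this point is at lid x = -70, z = 21. The lid reaches 10 mm further back behind the bar's rear face.
- scoop: Loose steel scoop, wooden handle, 0.13 to 0.21 kg. Origin at underside level, straight below the handle's grip point; x along the handle away from the bowl, z up. Bowl x -176..-54, 66 mm wide, walls 42 mm high, 3 mm thick; flat floor x -145..-55, then a ramp rising 25 degrees to the open lip. The walnuts roll out when it is tipped mouth-down about its y axis by 50 to 70 degrees.
- scoop_grip (a point): Grip point in the middle of the scoop's handle (a bar 16 mm wide in y, 12 mm thick, scoop x -54..+49, rising 8 degrees away from the bowl), 46 mm above the scoop's underside; gripped across y. The scoop stands on its bowl's flat floor.
- scoop_lip (a point): Middle of the scoop's front lip: scoop x = -176, z = 16.
- nut0: Walnut, about 26 mm across, 12 g; origin at its centre. Starts in the scoop's bowl.
- nut1: Walnut, about 26 mm across, 12 g; origin at its centre. Starts in the scoop's bowl.
- nut2: Walnut, about 26 mm across, 12 g; origin at its centre. Starts in the scoop's bowl.
- nut3: Walnut, about 26 mm across, 12 g; origin at its centre. Starts in the scoop's bowl.
- nut4: Walnut, about 26 mm across, 12 g; origin at its centre. Starts in the scoop's bowl.
- nut5: Walnut, about 26 mm across, 12 g; origin at its centre. Starts in the scoop's bowl.
- vase: Bystander: turned wooden vase, 86 mm wide, 220 mm tall, on a book at the left; origin under its foot.
- shaker: Bystander: small white shaker, 36 mm wide, 72 mm tall, between box and scoop; origin under its foot.
- mill: Bystander: dark wooden mill, 54 mm wide, 125 mm tall, at the right; origin under its foot.
- jar: Bystander: glass jar, 70 mm wide, 100 mm tall, beyond the shaker; origin under its foot.
- bowl: Bystander: white bowl, 100 mm wide, 45 mm tall, at the left; origin under its foot.
- mug: Bystander: white mug, 80 mm wide, 90 mm tall, at the right; origin under its foot.
Mind the look-alikes: they are no part of the job. What is shaped like the scoop but green is not meant. Of the things shaped like the lid, the walnut one is meant.

How it is judged:
By the outcome, as a careful person would: the job done as asked, in the order asked, and still so for the second after the job is handed in, with the robot touching nothing.
It also fails if it takes over 72 s, if anything falls off the work surface, if the arm or the gripper's body presses on something with over 40 N, if the wrist force passes 120 N, or if a joint passes its speed limit or range.

## Working session

There is one attempt and no reset: what is moved stays moved. The work goes in short steps, Python scripts to look and compute and a tool call to move; the robot and the scene stay as the last step left them, time stands still between calls to the robot, and variables do not carry over. Pictures are saved under pics/ and viewed, at most 10 in all, crops included, and the job is handed in when it is done.

Besides the shell and the picture viewer there is one more tool, called as name(argument=value, ...), one argument or row to a line, values as JSON. step_arm: Moves the arm, as the interface text tells. Its arguments: {"type":"object","properties":{"linear":{"type":"array"},"delta_rot":{"type":"array"},"grip":{"type":"array"}},"required":["linear","delta_rot","grip"]}

```bash
mkdir -p pics; cat > h.py <<'E'
import numpy as np, cv2
from station import *
def ray(c,px,T=None):
    W=np.array(c["world_to_cam"]) if T is None else np.linalg.inv(T)
    I=np.linalg.inv(W)
    d=np.array([(px[0]-c["cx"])/c["fx"],-(px[1]-c["cy"])/c["fy"],-1.])
    return I[:3,3],I[:3,:3]@d
def atz(c,px,z,T=None):
    o,d=ray(c,px,T); return o+d*(z-o[2])/d[2]
def proj(c,p,T=None):
    W=np.array(c["world_to_cam"]) if T is None else np.linalg.inv(T)
    q=W[:3,:3]@np.array(p)+W[:3,3]
    return np.array([c["cx"]-c["fx"]*q[0]/q[2],c["cy"]+c["fy"]*q[1]/q[2]])
def tri(c1,p1,c2,p2):
    o1,d1=ray(c1,p1);o2,d2=ray(c2,p2)
    A=np.stack([d1,-d2],1);s=np.linalg.lstsq(A,o2-o1,rcond=None)[0]
    a=o1+d1*s[0];b=o2+d2*s[1];return (a+b)/2,np.linalg.norm(a-b)
def wristT():
    s=sense();T=np.eye(4);T[:3,:3]=s["ee_rot"];T[:3,3]=s["tcp_pos"];return T
E
python3 - <<'E'
from h import *
s=sense();print({k:np.round(v,3).tolist() for k,v in s.items()})
C={}
for n in("scene","top"):
    c=C[n]=capture(n);cv2.imwrite(f"pics/{n}0.png",cv2.cvtColor(c["img"],cv2.COLOR_RGB2BGR))
    print(n,{k:(v if np.isscalar(v) else np.round(v,3).tolist()) for k,v in c.items() if k!="img"})
    for l in["nutbox","way","lid","lid_bar","scoop","scoop_grip","scoop_lip","shaker","jar","mill","mug","vase","bowl"]:
        print(l,[(np.round(r["point"],1).tolist(),round(r["score"],2)) for r in landmark_of(n,l)])
E
```

```text
{'time_s': 0.0, 'joints': [87.467, 22.09, 0.379, -0.03, -68.411, -14.817], 'joint_velocities': [0.034, -0.017, 0.074, -0.007, 0.066, -0.028], 'effort': [0.0, -39.067, 18.74, 4.22, 0.011, -0.0], 'tcp_pos': [0.186, 0.596, 0.221], 'ee_rot': [[0.954, -0.298, -0.001], [-0.298, -0.954, -0.002], [0.0, 0.002, -1.0]], 'wrist_force': [-0.409, 0.342, -0.142], 'moment': [-0.03, -0.029, 0.038], 'gripper_force': 0.0, 'gripper_width': 0.999}
scene {'fx': 366.0127524117421, 'fy': 366.0127524117421, 'cx': 254.20853528954345, 'cy': 186.58080154148328, 'world_to_cam': [[0.798, 0.602, 0.01, -0.46], [-0.365, 0.47, 0.804, 0.092], [0.479, -0.645, 0.595, -1.407], [0.0, 0.0, 0.0, 1.0]]}
nutbox [([224.1, 263.6], 0.58)]
way [([226.2, 249.3], 0.95), ([178.2, 223.0], 0.22)]
lid [([130.1, 221.1], 0.91), ([202.0, 237.0], 0.69)]
lid_bar [([151.5, 215.9], 0.78), ([305.0, 138.0], 0.75), ([178.7, 220.6], 0.57)]
scoop [([301.1, 200.3], 0.88), ([238.7, 161.6], 0.63)]
scoop_grip [([236.7, 152.5], 0.93), ([298.8, 188.0], 0.86), ([304.7, 253.0], 0.67)]
scoop_lip [([220.5, 137.1], 0.58), ([299.4, 201.3], 0.46)]
shaker [([26
[... 466 characters left out ...]
5], [-0.183, -0.016, 0.983, -1.499], [0.0, 0.0, 0.0, 1.0]]}
nutbox [([319.0, 165.9], 0.64)]
way [([318.9, 161.7], 0.88)]
lid [([324.2, 179.8], 0.97), ([336.8, 247.4], 0.8), ([224.4, 157.4], 0.18)]
lid_bar [([322.8, 237.4], 0.66)]
scoop [([227.0, 165.6], 0.89), ([213.2, 246.0], 0.8)]
scoop_grip [([213.1, 242.1], 0.76), ([225.0, 161.6], 0.68), ([226.7, 184.3], 0.42)]
scoop_lip [([232.9, 205.9], 0.96)]
shaker [([275.6, 158.7], 0.53), ([231.5, 180.8], 0.32)]
jar [([271.6, 130.7], 0.72)]
mill [([375.0, 154.0], 0.65), ([177.9, 152.0], 0.52), ([146.1, 211.3], 0.16)]
mug [([394.0, 201.9], 0.83)]
vase [([146.3, 209.3], 0.6), ([224.6, 162.7], 0.41)]
bowl [([177.7, 153.2], 0.8), ([231.6, 189.1], 0.54)]
```

```bash
cd pics; python3 -c "
import cv2
for n in('scene','top'):
    cv2.imwrite(n+'0b.png',cv2.resize(cv2.imread(n+'0.png'),(800,600),interpolation=cv2.INTER_CUBIC))"
```

```text
(no output)
```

View pics/scene0b.png

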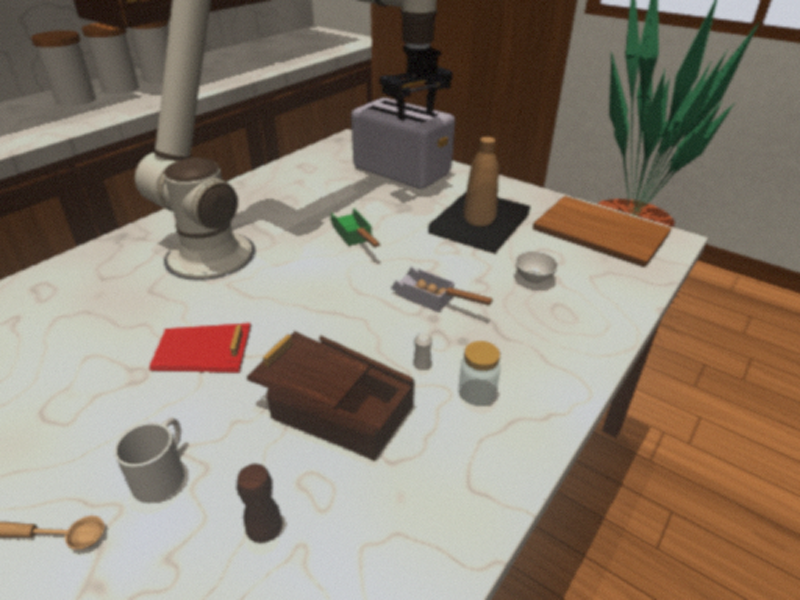

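View pics/top0b.png

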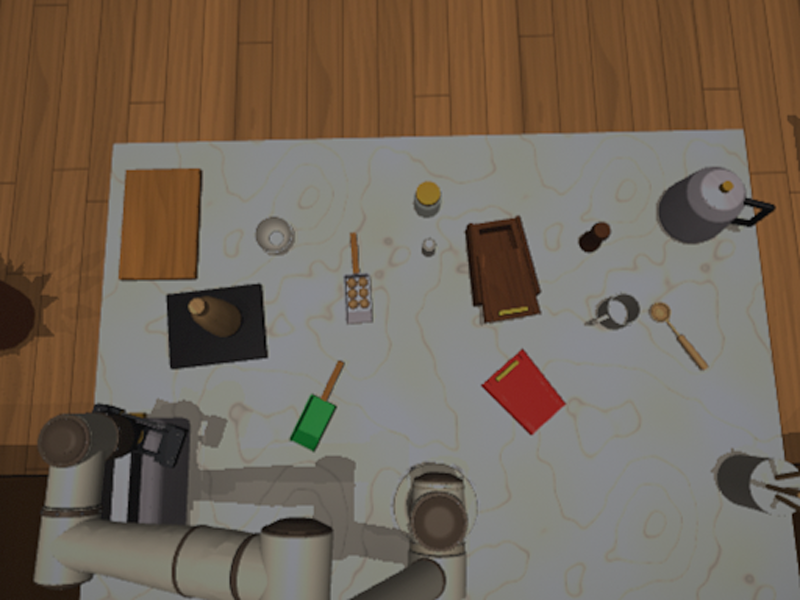

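The scene view (800x600 scale) shows the steel scoop with nuts at (440,290), the green look-alike at (355,228), the walnut lid on the box at (330,360) and the red look-alike lid at (200,347). In the top view the steel scoop's bowl is at (358,298) with its handle at (354,250). The walnut lid is at (505,265) with its bar at (513,310), the green scoop at (318,410), the red lid at (523,390) and a wooden spoon at (680,335). I choose the steel scoop, which holds the nuts, and the dark lid on the box.

```bash
python3 - <<'E'
from h import *
c=capture("top");s=capture("scene");f=lambda p:np.round(np.array(p)*1000).tolist()
print("grip",f(atz(c,(225,161.6),.046)),f(atz(s,(298.8,188),.046)))
print("scoop o",f(atz(c,(227,165.6),0)),f(atz(s,(301.1,200.3),0)))
print("lip",f(atz(c,(232.9,205.9),.016)))
print("way",f(atz(c,(318.9,161.7),.06)),f(atz(s,(226.2,249.3),.06)),"box",f(atz(c,(319,165.9),0)),f(atz(s,(224.1,263.6),0)))
print("lid",f(atz(c,(324.2,179.8),.06)),f(atz(s,(202,237),.06)))
print("bar",f(atz(c,(328.5,198),.081)),f(atz(s,(178.7,220.6),.081)))
for l in("nutbox","lid","lid_bar","scoop","shaker","jar","mill"):
    for r in silhouettes("top",l)[:2]:
        m=r["mask"].astype(np.uint8);q=cv2.minAreaRect(cv2.findNonZero(m))
        print(l,round(r["score"],2),np.round(r["point"]),m.sum(),np.round(cv2.boxPoints(q),1).tolist())
img=c["img"][100:240,190:350];cv2.imwrite("pics/crop.png",cv2.cvtColor(cv2.resize(img,(800,700)),cv2.COLOR_RGB2BGR)[:600])
E
```

```text
grip [623.0, 196.0, 46.0] [615.0, 192.0, 46.0]
scoop o [618.0, 193.0, 0.0] [628.0, 193.0, 0.0]
lip [450.0, 168.0, 16.0]
way [611.0, -171.0, 60.0] [615.0, -174.0, 60.0] box [609.0, -180.0, 0.0] [606.0, -176.0, -0.0]
lid [538.0, -188.0, 60.0] [532.0, -179.0, 60.0]
bar [463.0, -198.0, 81.0] [452.0, -186.0, 81.0]
nutbox 0.89 [320. 154.] 890 [[292.6000061035156, 145.1999969482422], [335.70001220703125, 136.39999389648438], [346.20001220703125, 187.8000030517578], [303.1000061035156, 196.60000610351562]]
nutbox 0.51 [139. 208.] 623 [[116.5999984741211, 203.8000030517578], [126.4000015258789, 184.1999969482422], [157.1999969482422, 199.60000610351562], [147.39999389648438, 219.1999969482422]]
lid 0.83 [322. 181.] 1510 [[302.1000061035156, 163.3000030517578], [337.8999938964844, 156.6999969482422], [346.1000061035156, 200.89999389648438], [310.29998779296875, 207.5]]
lid 0.76 [338. 249.] 1587 [[307.20001220703125, 246.89999389648438], [333.70001220703125, 222.10000610351562], [365.20001220703125, 255.6999969482422], [338.70001220703125, 280.5]]
lid_bar 0.86 [324. 186.] 1441 [[302.5, 163.1999
[... 422 characters left out ...]
8, 289.3999938964844]]
scoop 0.9 [231. 189.] 469 [[217.89999389648438, 150.39999389648438], [235.3000030517578, 149.39999389648438], [238.60000610351562, 206.10000610351562], [221.1999969482422, 207.1999969482422]]
shaker 0.37 [225. 184.] 403 [[217.60000610351562, 149.5], [234.8000030517578, 148.3000030517578], [238.6999969482422, 206.10000610351562], [221.5, 207.1999969482422]]
jar 0.8 [270. 130.] 352 [[265.0, 116.0], [282.0, 116.0], [282.0, 139.0], [265.0, 139.0]]
jar 0.56 [139. 208.] 583 [[117.0, 204.0], [126.4000015258789, 185.1999969482422], [156.39999389648438, 200.1999969482422], [147.0, 219.0]]
mill 0.79 [384. 152.] 275 [[368.0, 155.0], [384.0, 139.0], [393.5, 148.5], [377.5, 164.5]]
```

View pics/crop.png

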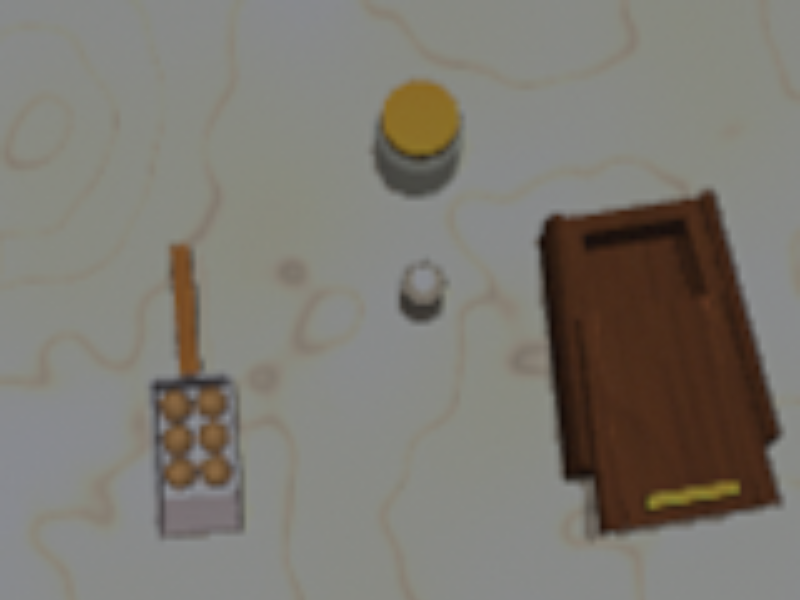

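The crop confirms the steel scoop, with six nuts in its bowl at about (198,450) and its lip at (201,533). The handle runs up to (180,245). The dark box has an open cavity at the top, (640,260), and its brass bar is at (694,495).

```bash
python3 - <<'E'
from h import *
c=capture("top");f=lambda p:np.round(np.array(p)*1000).tolist()
g=lambda x,y,z:atz(c,(x/5+190,y/5+100),z)
e=g(180,245,.053);l=g(201.5,533,.016);d=e-l;print("scoop end",f(e),"lip",f(l),np.hypot(*d[:2]),np.degrees(np.arctan2(d[1],d[0])),"grip",f(l+d*176/225))
a=(g(545,218,.075)+g(712,193,.075))/2;print("box front mid",f(a),f(g(545,218,.075)),f(g(712,193,.075)))
b=(g(572,478,.075)+g(780,438,.075))/2;print("box rear mid",f(b));d=a-b;print(np.linalg.norm(d),np.degrees(np.arctan2(d[1],d[0])),"way",f(a-d/np.linalg.norm(d)*.085))
r=(g(600,535,.07)+g(778,500,.07))/2;print("lid rear",f(r),"bar",f(g(694,497,.092)))
print("cavity corners",f(g(585,235,.06)),f(g(687,222,.06)),"shaker top",f(g(424,280,.07)),"jar",f(g(421,117,.1)))
E
```

```text
scoop end [672.0, 192.0, 53.0] lip [447.0, 179.0, 16.0] 0.22525182872278066 3.318585988655841 grip [623.0, 189.0, 45.0]
box front mid [690.0, -160.0, 75.0] [681.0, -95.0, 75.0] [699.0, -226.0, 75.0]
box rear mid [489.0, -188.0, 75.0]
0.20238225213807265 7.7817760434431715 way [606.0, -172.0, 75.0]
lid rear [444.0, -196.0, 70.0] bar [456.0, -197.0, 92.0]
cavity corners [671.0, -127.0, 60.0] [680.0, -208.0, 60.0] shaker top [635.0, 0.0, 70.0] jar [757.0, 0.0, 100.0]
```

step_arm(
  linear=[
    [0,0,-55],
    [0,0,-55],
    [0,0,0],
  ],
  delta_rot=[
    [0,0,-0.18],
    [0,0,-0.18],
    [0,0,0],
  ],
  grip=[87,87,87],
)

```text
time_s: 2.28
tcp_pos: [0.187, 0.5985, 0.3388]
ee_rot: [[0.998, 0.058, 0.002], [0.058, -0.998, 0.012], [0.003, -0.012, -1.0]]
wrist_force: [-0.4, 0.0, -1.4]
gripper_width: 0.999
gripper_force: 0.0
```

step_arm(
  linear=[
    [41,43,0],
    [41,43,0],
    [41,43,0],
    [41,43,0],
    [41,43,0],
    [41,43,0],
    [41,43,0],
    [41,43,0],
    [41,43,0],
    [41,43,0],
  ],
  delta_rot=[
    [0,0,0],
    [0,0,0],
    [0,0,0],
    [0,0,0],
    [0,0,0],
    [0,0,0],
    [0,0,0],
    [0,0,0],
    [0,0,0],
    [0,0,0],
  ],
  grip=[87,87,87,87,87,87,87,87,87,87],
)

```text
time_s: 3.52
tcp_pos: [0.6212, 0.1892, 0.3318]
ee_rot: [[0.998, 0.056, -0.001], [0.056, -0.998, -0.0], [-0.001, 0.0, -1.0]]
wrist_force: [0.3, 1.2, 0.2]
gripper_width: 0.998
gripper_force: 0.0
```

step_arm(
  linear=[
    [0,0,55],
    [0,0,55],
    [0,0,30],
    [0,0,0],
    [0,0,0],
  ],
  delta_rot=[
    [0,0,0],
    [0,0,0],
    [0,0,0],
    [0,0,0],
    [0,0,0],
  ],
  grip=[87,87,87,87,87],
)

```text
time_s: 4.15
tcp_pos: [0.6212, 0.1911, 0.1941]
ee_rot: [[0.998, 0.057, 0.003], [0.057, -0.998, 0.001], [0.003, -0.001, -1.0]]
wrist_force: [0.2, 0.2, 0.5]
gripper_width: 1.001
gripper_force: 0.0
```

```bash
python3 - <<'E'
from h import *
T0=wristT();c=capture("wrist");T=T0@np.array(c["mount"])
print(np.round(T0,3).tolist(),np.round(c["mount"],3).tolist())
f=lambda p:np.round(np.array(p)*1000).tolist()
for l,z in(("scoop_grip",.046),("scoop_lip",.016),("scoop",0)):
    for r in landmark_of("wrist",l):print(l,round(r["score"],2),np.round(r["point"]),f(atz(c,r["point"],z,T)))
for r in silhouettes("wrist","scoop")[:1]:
    print(r["score"]);m=r["mask"]
cv2.imwrite("pics/w1.png",cv2.cvtColor(c["img"],cv2.COLOR_RGB2BGR))
E
```

```text
[[0.998, 0.057, 0.003, 0.621], [0.057, -0.998, 0.001, 0.191], [0.003, -0.001, -1.0, 0.194], [0.0, 0.0, 0.0, 1.0]] [[-0.0, 0.963, 0.268, 0.074], [1.0, -0.0, 0.001, -0.0], [0.001, 0.268, -0.963, -0.161], [0.0, 0.0, 0.0, 1.0]]
scoop_grip 0.68 [259. 184.] [622.0, 191.0, 46.0]
scoop_lip 0.65 [258. 301.] [447.0, 181.0, 16.0]
scoop 0.92 [256. 174.] [624.0, 193.0, 0.0]
0.59
```

View pics/w1.png

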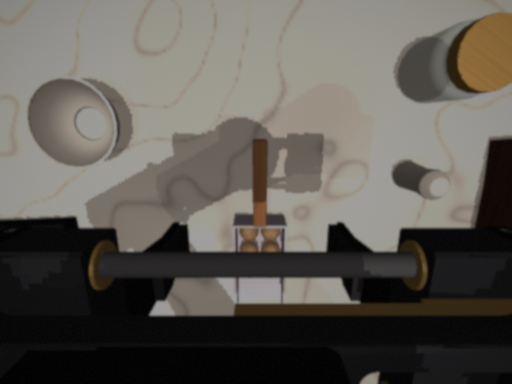

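The wrist view shows the handle at (260,182), centred and parallel to the image column, with the bowl and nuts at (259,240). The position matches the estimate of (622,191), so I descend and grip.

step_arm(
  linear=[
    [0,0,50],
    [0,0,50],
    [0,0,40],
    [0,0,27],
    [0,0,0],
    [0,0,0],
    [0,0,0],
    [0,0,0],
    [0,0,0],
    [0,0,0],
  ],
  delta_rot=[
    [0,0,0],
    [0,0,0],
    [0,0,0],
    [0,0,0],
    [0,0,0],
    [0,0,0],
    [0,0,0],
    [0,0,0],
    [0,0,0],
    [0,0,0],
  ],
  grip=[87,87,87,87,87,0,0,0,0,0],
)

```text
time_s: 5.65
tcp_pos: [0.6203, 0.1907, 0.0258]
ee_rot: [[0.998, 0.057, 0.0], [0.057, -0.998, 0.0], [0.0, -0.0, -1.0]]
wrist_force: [-0.2, -0.8, -0.5]
gripper_width: 0.514
gripper_force: 0.0
```

step_arm(
  linear=[
    [0,0,0],
    [0,0,0],
    [0,0,0],
  ],
  delta_rot=[
    [0,0,0],
    [0,0,0],
    [0,0,0],
  ],
  grip=[0,0,0],
)

```text
time_s: 6.02
tcp_pos: [0.6202, 0.1905, 0.0255]
ee_rot: [[0.998, 0.057, -0.0], [0.057, -0.998, -0.0], [-0.0, 0.0, -1.0]]
wrist_force: [0.3, -1.2, 0.0]
gripper_width: 0.179
gripper_force: 30.0
```

step_arm(
  linear=[
    [0,0,-5],
    [0,0,-15],
    [0,0,-25],
    [0,0,-35],
    [0,0,-40],
    [0,0,-35],
    [0,0,-25],
    [0,0,0],
  ],
  delta_rot=[
    [0,0,0],
    [0,0,0],
    [0,0,0],
    [0,0,0],
    [0,0.05,-0.02],
    [0,0.07,-0.03],
    [0,0.07,-0.03],
    [0,0.07,0],
  ],
  grip=[0,0,0,0,0,0,0,0],
)

```text
time_s: 7.02
tcp_pos: [0.6166, 0.1911, 0.2099]
ee_rot: [[0.955, 0.137, 0.264], [0.133, -0.991, 0.032], [0.265, 0.005, -0.964]]
wrist_force: [0.4, -0.5, -2.8]
gripper_width: 0.177
gripper_force: 30.0
```

```bash
cat >> h.py <<'E'
W=np.array([.610,-.173,0]);yaw=np.radians(7.8);ux=np.array([np.cos(yaw),np.sin(yaw),0]);uy=np.array([-ux[1],ux[0],0]);uz=np.array([0,0,1.])
def togo(bx,by,z,off=(.176,0,-.0095)):
    "tool-frame shift mm to bring point TCP-off to box coords"
    T=wristT();R=T[:3,:3];lip=T[:3,3]-R@np.array(off)
    d=lip-W;print("box now",np.round([d@ux*1e3,d@uy*1e3,lip[2]*1e3],1))
    print("shift",np.round(R.T@(W+bx/1e3*ux+by/1e3*uy+z/1e3*uz-lip)*1e3,1));print(np.round(R,3).tolist())
E
python3 - <<'E'
from h import *
togo(52,0,130)
c=capture("top");s=capture("scene")
print([(np.round(r["point"]).tolist(),round(r["score"],2)) for r in landmark_of("scene","scoop_lip")])
cv2.imwrite("pics/s2.png",cv2.cvtColor(cv2.resize(s["img"][60:300,120:440],(800,600)),cv2.COLOR_RGB2BGR))
E
```

```text
box now [-111.2  359.4  154. ]
shift [150.1 359.5  68. ]
[[0.955, 0.137, 0.264], [0.133, -0.991, 0.032], [0.265, 0.005, -0.964]]
[([258.0, 150.0], 0.73), ([222.0, 135.0], 0.62)]
```

View pics/s2.png

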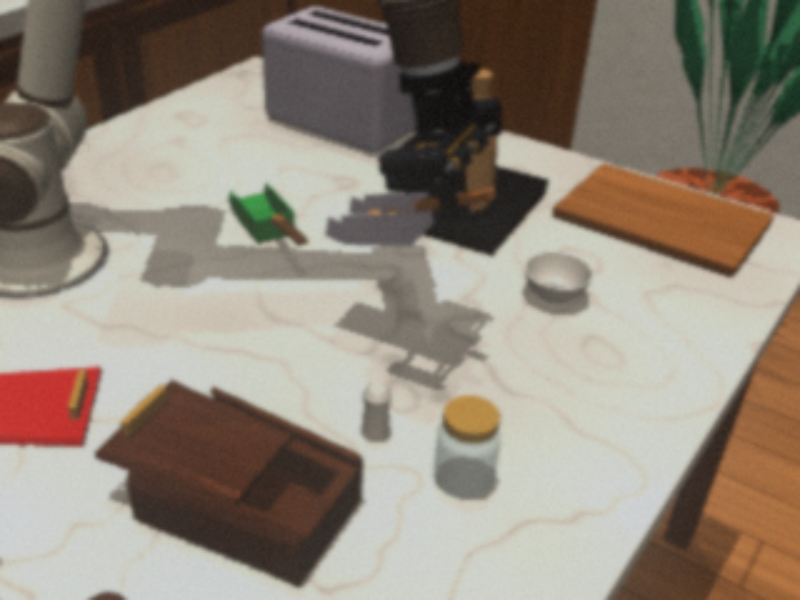

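The picture shows the nuts still in the lifted scoop at (380,215), and the box opening clear at (295,470).

step_arm(
  linear=[
    [6,14,3],
    [12,28,5],
    [18,43,8],
    [21,51,10],
    [23,56,11],
    [22,56,10],
    [19,44,8],
    [15,36,7],
    [9,22,4],
    [5,10,2],
  ],
  delta_rot=[
    [0,0,0],
    [0,0,0],
    [0,0,0],
    [0,0,0],
    [0,0,0],
    [0,0,0],
    [0,0,0],
    [0,0,0],
    [0,0,0],
    [0,0,0],
  ],
  grip=[0,0,0,0,0,0,0,0,0,0],
)

```text
time_s: 8.43
tcp_pos: [0.8261, -0.1472, 0.1787]
ee_rot: [[0.958, 0.134, 0.253], [0.131, -0.991, 0.027], [0.255, 0.007, -0.967]]
wrist_force: [-0.5, 0.2, -2.2]
gripper_width: 0.179
gripper_force: 30.0
```

step_arm(
  linear=[
    [0,0,0],
    [0,0,0],
  ],
  delta_rot=[
    [0,0,0],
    [0,0,0],
  ],
  grip=[0,0],
)

```text
time_s: 8.68
tcp_pos: [0.8253, -0.1435, 0.1809]
ee_rot: [[0.957, 0.137, 0.255], [0.134, -0.991, 0.028], [0.256, 0.007, -0.967]]
wrist_force: [0.1, -0.0, -2.5]
gripper_width: 0.178
gripper_force: 30.0
```

```bash
python3 - <<'E'
from h import *
togo(52,0,76)
c=capture("top");s=capture("scene")
for C,n in((c,"top"),(s,"scene")):
    print(n,[(np.round(r["point"]).tolist(),round(r["score"],2)) for r in landmark_of(n,"scoop_lip")])
T=wristT();lip=T[:3,3]-T[:3,:3]@np.array((.176,0,-.0095));print(proj(c,lip),proj(s,lip))
a=cv2.resize(c["img"][110:230,250:370],(400,400));b=cv2.resize(s["img"][150:310,140:300],(400,400))
cv2.imwrite("pics/s3.png",cv2.cvtColor(np.hstack([a,b]),cv2.COLOR_RGB2BGR))
E
```

```text
box now [ 49.7  -0.6 126.5]
shift [-10.7  -1.   49.4]
[[0.957, 0.137, 0.255], [0.134, -0.991, 0.028], [0.256, 0.007, -0.967]]
top [([194.0, 284.0], 0.81), ([318.0, 142.0], 0.57)]
scene [([243.0, 236.0], 0.78), ([220.0, 137.0], 0.76), ([225.0, 249.0], 0.57), ([224.0, 264.0], 0.51)]
[319.54164151 144.59429088] [240.89850688 236.70626458]
```

View pics/s3.png

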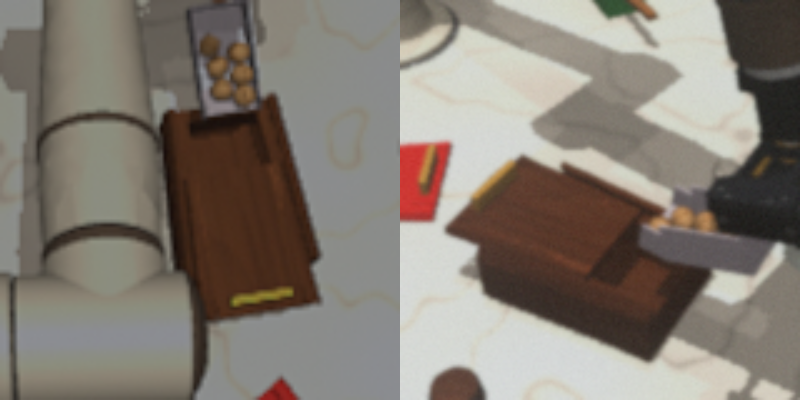

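Left (top view): the lip is over the opening at (230,115), centred, with six nuts in the scoop. Right (scene view): the lip is at (645,230), above the opening. I lower, then tip about the lip.

step_arm(
  linear=[
    [-3,0,15],
    [-4,-1,18],
    [-4,0,16],
    [0,0,0],
    [-1.3,0,-14.1],
    [-1.3,0,-14.1],
    [-1.3,0,-14.1],
    [-0.5,0,-7],
    [-0.5,0,-7],
    [-0.5,0,-7],
  ],
  delta_rot=[
    [0,0,0],
    [0,0,0],
    [0,0,0],
    [0,0,0],
    [0,0.08,0],
    [0,0.08,0],
    [0,0.08,0],
    [0,0.04,0],
    [0,0.04,0],
    [0,0.04,0],
  ],
  grip=[0,0,0,0,0,0,0,0,0,0],
)

```text
time_s: 10.12
tcp_pos: [0.7978, -0.1473, 0.1876]
ee_rot: [[0.805, 0.137, 0.578], [0.116, -0.991, 0.073], [0.582, 0.008, -0.813]]
wrist_force: [-0.1, 0.5, -1.8]
gripper_width: 0.178
gripper_force: 30.0
```

step_arm(
  linear=[
    [-0.5,0,-7],
    [-0.5,0,-7],
    [-0.5,0,-7],
    [-0.5,0,-7],
    [0,0,0],
    [0,0,0],
  ],
  delta_rot=[
    [0,0.04,0],
    [0,0.04,0],
    [0,0.04,0],
    [0,0.04,0],
    [0,0,0],
    [0,0,0],
  ],
  grip=[0,0,0,0,0,0],
)

```text
time_s: 10.88
tcp_pos: [0.7792, -0.1497, 0.2076]
ee_rot: [[0.703, 0.137, 0.697], [0.103, -0.991, 0.09], [0.703, 0.008, -0.711]]
wrist_force: [0.0, -0.2, -1.3]
gripper_width: 0.178
gripper_force: 30.0
```

```bash
python3 - <<'E'
from h import *
togo(52,0,72)
c=capture("top");s=capture("scene")
a=cv2.resize(c["img"][110:230,250:370],(400,400));b=cv2.resize(s["img"][150:310,140:300],(400,400))
cv2.imwrite("pics/s4.png",cv2.cvtColor(np.hstack([a,b]),cv2.COLOR_RGB2BGR))
E
```

```text
box now [52.3 -1.1 77.1]
shift [-3.8 -1.1  3.3]
[[0.703, 0.137, 0.697], [0.103, -0.991, 0.09], [0.703, 0.008, -0.711]]
```

View pics/s4.png

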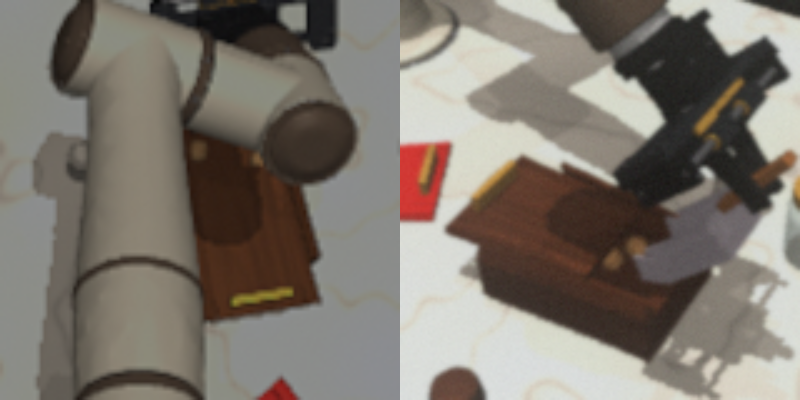

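Nuts are coming out into the opening, at (612,258) and (635,243) in the right panel, and none are on the lid. I continue tipping.

step_arm(
  linear=[
    [-0.8,0,-8.8],
    [-0.8,0,-8.8],
    [-0.8,0,-8.8],
    [-0.8,0,-8.8],
    [-0.8,0,-8.8],
    [-0.8,0,-8.8],
    [-0.8,0,-8.8],
    [0,0,0],
    [0,0,0],
    [0,0,0],
  ],
  delta_rot=[
    [0,0.05,0],
    [0,0.05,0],
    [0,0.05,0],
    [0,0.05,0],
    [0,0.05,0],
    [0,0.05,0],
    [0,0.05,0],
    [0,0,0],
    [0,0,0],
    [0,0,0],
  ],
  grip=[0,0,0,0,0,0,0,0,0,0],
)

```text
time_s: 12.22
tcp_pos: [0.7316, -0.1548, 0.2517]
ee_rot: [[0.446, 0.134, 0.885], [0.063, -0.991, 0.119], [0.893, 0.003, -0.45]]
wrist_force: [0.3, 0.5, -2.3]
gripper_width: 0.177
gripper_force: 30.0
```

```bash
python3 - <<'E'
from h import *
togo(52,0,72)
print(np.round(sense()["joints"]))
s=capture("scene")
for i in range(6):
    r=landmark_of("scene",f"nut{i}") if i==0 else []
    print([(np.round(q["point"]).tolist(),round(q["score"],2)) for q in r])
b=cv2.resize(s["img"][180:300,160:300],(700,600),interpolation=cv2.INTER_CUBIC)
cv2.imwrite("pics/s5.png",cv2.cvtColor(b,cv2.COLOR_RGB2BGR))
E
```

```text
box now [52.1  1.2 90.2]
shift [-16.3   1.2   8.1]
[[0.446, 0.134, 0.885], [0.063, -0.991, 0.119], [0.893, 0.003, -0.45]]
[-18.  18.  -6. -76. -24. 177.]
[([223.0, 254.0], 0.63), ([240.0, 257.0], 0.61), ([198.0, 236.0], 0.23)]
[]
[]
[]
[]
[]
```

View pics/s5.png

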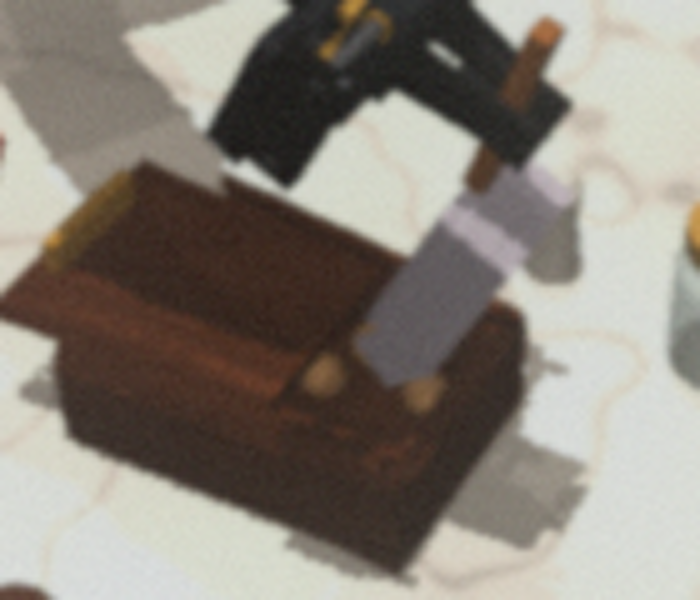

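Two nuts are visible inside the cavity at (322,375) and (425,390), with another edge at (365,325). The bowl looks drained. I tilt back and check that it is empty.

step_arm(
  linear=[
    [0.2,0,14],
    [0.2,0,14],
    [0.2,0,14],
    [0.2,0,14],
    [0.2,0,14],
    [0.2,0,14],
    [0.2,0,14],
    [0.2,0,14],
    [0.2,0,14],
    [0,0,0],
  ],
  delta_rot=[
    [0,-0.08,0],
    [0,-0.08,0],
    [0,-0.08,0],
    [0,-0.08,0],
    [0,-0.08,0],
    [0,-0.08,0],
    [0,-0.08,0],
    [0,-0.08,0],
    [0,-0.08,0],
    [0,0,0],
  ],
  grip=[0,0,0,0,0,0,0,0,0,0],
)

```text
time_s: 13.58
tcp_pos: [0.8167, -0.1432, 0.1637]
ee_rot: [[0.915, 0.134, 0.381], [0.124, -0.991, 0.053], [0.385, -0.001, -0.923]]
wrist_force: [-0.8, 0.7, -2.0]
gripper_width: 0.176
gripper_force: 30.0
```

```bash
python3 - <<'E'
from h import *
togo(52,0,130)
print(np.round(sense()["joints"]))
c=capture("top");s=capture("scene")
a=cv2.resize(c["img"][90:210,250:370],(400,400));b=cv2.resize(s["img"][150:310,140:300],(400,400))
cv2.imwrite("pics/s6.png",cv2.cvtColor(np.hstack([a,b]),cv2.COLOR_RGB2BGR))
E
```

```text
box now [50.   1.7 87.3]
shift [ 18.2   1.7 -38.7]
[[0.915, 0.134, 0.381], [0.124, -0.991, 0.053], [0.385, -0.001, -0.923]]
[ -0.  34.  11.  -4. -44. 100.]
```

View pics/s6.png

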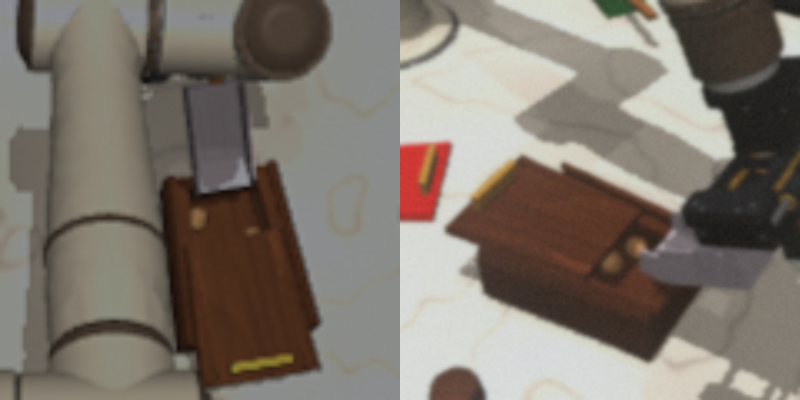

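The scoop is empty (left panel at (220,135)). Nuts are in the cavity, and none are on the lid or the counter. I lift, level the scoop and bring it back.

step_arm(
  linear=[
    [11,0,-28],
    [11,0,-28],
    [0,0,0],
    [0,0,0],
    [0,0,0],
    [0,0,0],
  ],
  delta_rot=[
    [0,0,0],
    [0,0,0],
    [0,-0.13,0],
    [0,-0.13,0],
    [0,-0.135,0],
    [0,0,0],
  ],
  grip=[0,0,0,0,0,0],
)

```text
time_s: 14.42
tcp_pos: [0.8158, -0.1436, 0.2232]
ee_rot: [[0.991, 0.134, 0.001], [0.134, -0.991, 0.002], [0.001, -0.002, -1.0]]
wrist_force: [1.1, -0.1, -3.4]
gripper_width: 0.18
gripper_force: 30.0
```

```bash
python3 - <<'E'
from h import *
T=wristT();R=T[:3,:3];print(np.round(T,3).tolist(),np.round(R.T@(np.array([.62,.19,.1])-T[:3,3])*1e3))
E
```

```text
[[0.991, 0.134, 0.001, 0.816], [0.134, -0.991, 0.002, -0.144], [0.001, -0.002, -1.0, 0.223], [0.0, 0.0, 0.0, 1.0]] [-149. -357.  124.]
```

step_arm(
  linear=[
    [-10,-25,0],
    [-20,-48,0],
    [-22,-52,0],
    [-22,-52,0],
    [-22,-52,0],
    [-22,-52,0],
    [-18,-43,0],
    [-13,-33,15],
    [0,0,30],
    [0,0,35],
  ],
  delta_rot=[
    [0,0,0],
    [0,0,0],
    [0,0,0],
    [0,0,0],
    [0,0,0],
    [0,0,0],
    [0,0,0],
    [0,0,0],
    [0,0,0],
    [0,0,0],
  ],
  grip=[0,0,0,0,0,0,0,0,0,0],
)

```text
time_s: 15.68
tcp_pos: [0.6188, 0.1898, 0.1478]
ee_rot: [[0.991, 0.135, 0.008], [0.135, -0.991, 0.004], [0.008, -0.003, -1.0]]
wrist_force: [0.2, 0.3, -2.0]
gripper_width: 0.183
gripper_force: 30.0
```

step_arm(
  linear=[
    [0,0,40],
    [0,0,30],
    [0,0,20],
    [0,0,10],
    [0,0,6],
    [0,0,0],
  ],
  delta_rot=[
    [0,0,0],
    [0,0,0],
    [0,0,0],
    [0,0,0],
    [0,0,0],
    [0,0,0],
  ],
  grip=[0,0,0,0,0,0],
)

```text
time_s: 16.42
tcp_pos: [0.6198, 0.1895, 0.0408]
ee_rot: [[0.991, 0.134, 0.003], [0.134, -0.991, 0.001], [0.003, -0.001, -1.0]]
wrist_force: [0.6, -0.2, -2.2]
gripper_width: 0.178
gripper_force: 30.0
```

step_arm(
  linear=[
    [0,0,6],
    [0,0,4],
    [0,0,2],
    [0,0,2],
    [0,0,0],
  ],
  delta_rot=[
    [0,0,0],
    [0,0,0],
    [0,0,0],
    [0,0,0],
    [0,0,0],
  ],
  grip=[0,0,0,0,0],
)

```text
time_s: 17.05
tcp_pos: [0.6204, 0.1898, 0.0265]
ee_rot: [[0.991, 0.134, 0.003], [0.134, -0.991, 0.001], [0.003, -0.0, -1.0]]
wrist_force: [1.6, 0.0, 1.8]
gripper_width: 0.177
gripper_force: 30.0
```

step_arm(
  linear=[
    [0,0,0],
    [0,0,0],
    [0,0,0],
    [0,0,0],
    [0,0,0],
    [0,0,0],
    [0,0,-20],
    [0,0,-40],
    [0,0,-50],
    [0,0,-50],
  ],
  delta_rot=[
    [0,0,0],
    [0,0,0],
    [0,0,0],
    [0,0,0],
    [0,0,0],
    [0,0,0],
    [0,0,0],
    [0,0,0],
    [0,0,0],
    [0,0,0],
  ],
  grip=[20,30,45,60,70,70,70,70,70,70],
)

```text
time_s: 18.3
tcp_pos: [0.6191, 0.1893, 0.1875]
ee_rot: [[0.991, 0.134, 0.002], [0.134, -0.991, 0.0], [0.002, 0.0, -1.0]]
wrist_force: [1.3, 0.8, 0.5]
gripper_width: 0.807
gripper_force: 0.0
```

step_arm(
  linear=[
    [-32,45,0],
    [-32,45,0],
    [-32,45,0],
    [-32,45,0],
    [-32,45,0],
    [-32,45,0],
    [-32,45,0],
    [-30,44,0],
    [0,0,0],
    [0,0,0],
  ],
  delta_rot=[
    [0,0,0],
    [0,0,0],
    [0,0,0],
    [0,0,0],
    [0,0,0],
    [0,0,0],
    [0,0,0],
    [0,0,0],
    [0,0,0],
    [0,0,0],
  ],
  grip=[0,0,0,0,0,0,0,0,0,0],
)

```text
time_s: 19.55
tcp_pos: [0.4157, -0.2004, 0.1857]
ee_rot: [[0.991, 0.133, 0.003], [0.133, -0.991, 0.0], [0.003, 0.0, -1.0]]
wrist_force: [0.7, 0.9, 0.3]
gripper_width: 0.006
gripper_force: 0.0
```

```bash
python3 - <<'E'
from h import *
f=lambda p:np.round(np.array(p)*1000).tolist()
T0=wristT();c=capture("wrist");T=T0@np.array(c["mount"])
print(np.round(sense()["joints"]),f(T0[:3,3]),np.round(sense()["wrist_force"],1))
for l,z in(("lid_bar",.081),("way",.06),("lid",.06)):
    for r in landmark_of("wrist",l):
        p=atz(c,r["point"],z,T);d=p-W;print(l,round(r["score"],2),np.round(r["point"]),f(p),"box",f([d@ux,d@uy]))
# yellow bar mask
h=cv2.cvtColor(c["img"],cv2.COLOR_RGB2HSV);m=((h[...,0]>18)&(h[...,0]<35)&(h[...,1]>140)&(h[...,2]>60)).astype(np.uint8)
n,_,st,ce=cv2.connectedComponentsWithStats(m)
for i in range(1,n):
    if st[i,4]>60:
        p=atz(c,ce[i],.09,T);d=p-W;print(st[i],ce[i],f([d@ux,d@uy]))
tp=capture("top");s=capture("scene")
for cc,n in((tp,"top"),(s,"scene")):
  for l in("scoop","scoop_grip","scoop_lip","lid_bar"):
    print(n,l,[(np.round(r["point"]).tolist(),round(r["score"],2)) for r in landmark_of(n,l)[:3]])
a=cv2.resize(c["img"],(400,300));b=cv2.resize(s["img"][60:300,120:440],(400,300))
cv2.imwrite("pics/s7.png",cv2.cvtColor(np.hstack([a,b]),cv2.COLOR_RGB2BGR))
E
```

```text
[ -5.   8. -25.  -0. -57. 103.] [416.0, -200.0, 186.0] [ 0.1 -0.6 -0.7]
lid_bar 0.61 [261. 150.] [460.0, -198.0, 81.0] box [-152.0, -4.0]
lid 0.72 [258.  81.] [523.0, -186.0, 60.0] box [-88.0, -1.0]
top scoop [([226.0, 162.0], 0.9), ([210.0, 244.0], 0.62)]
top scoop_grip [([225.0, 158.0], 0.84), ([211.0, 242.0], 0.69)]
top scoop_lip [([193.0, 284.0], 0.97), ([232.0, 208.0], 0.63)]
top lid_bar [([326.0, 237.0], 0.69), ([319.0, 161.0], 0.69)]
scene scoop [([238.0, 162.0], 0.9)]
scene scoop_grip [([236.0, 152.0], 0.71)]
scene scoop_lip [([221.0, 138.0], 0.81), ([254.0, 178.0], 0.72), ([297.0, 188.0], 0.32)]
scene lid_bar [([177.0, 223.0], 0.76), ([151.0, 217.0], 0.58)]
```

View pics/s7.png

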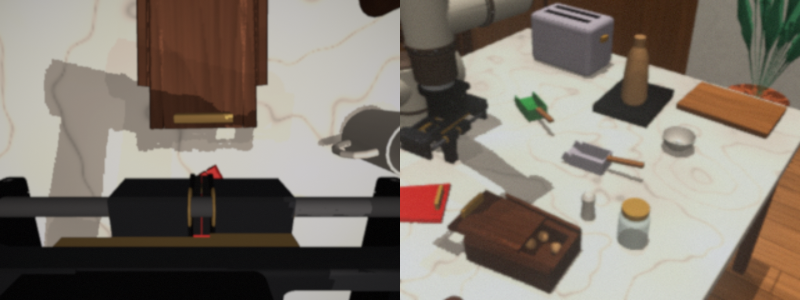

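Left: the brass bar is at (203,118), centred ahead of the shut fingers. Right: the scoop stands upright at (590,158) and nuts show inside the box at (545,240). I descend behind the bar.

step_arm(
  linear=[
    [0,2,40],
    [0,0,40],
    [0,0,27],
    [0,0,0],
    [6,0,0],
    [6,0,0],
    [4,0,0],
    [3,0,0],
    [3,0,0],
    [0,0,0],
  ],
  delta_rot=[
    [0,0,0],
    [0,0,0],
    [0,0,0],
    [0,0,0],
    [0,0,0],
    [0,0,0],
    [0,0,0],
    [0,0,0],
    [0,0,0],
    [0,0,0],
  ],
  grip=[0,0,0,0,0,0,0,0,0,0],
)

```text
time_s: 21.5
tcp_pos: [0.4381, -0.1992, 0.0786]
ee_rot: [[0.991, 0.134, 0.002], [0.134, -0.991, 0.0], [0.002, 0.0, -1.0]]
wrist_force: [0.3, -0.3, 0.5]
gripper_width: 0.005
gripper_force: 0.0
```

step_arm(
  linear=[
    [3,0,0],
    [3,0,0],
    [3,0,0],
    [3,0,0],
  ],
  delta_rot=[
    [0,0,0],
    [0,0,0],
    [0,0,0],
    [0,0,0],
  ],
  grip=[0,0,0,0],
)

```text
time_s: 22.0
tcp_pos: [0.4494, -0.1976, 0.0785]
ee_rot: [[0.991, 0.133, 0.001], [0.133, -0.991, 0.0], [0.001, -0.0, -1.0]]
wrist_force: [-1.6, -0.3, 0.6]
gripper_width: 0.009
gripper_force: 0.9
```

step_arm(
  linear=[
    [4,0,0],
    [6,0,0],
    [6,0,0],
    [6,0,0],
    [6,0,0],
    [6,0,0],
    [6,0,0],
    [5,0,0],
    [3,0,0],
    [0,0,0],
  ],
  delta_rot=[
    [0,0,0],
    [0,0,0],
    [0,0,0],
    [0,0,0],
    [0,0,0],
    [0,0,0],
    [0,0,0],
    [0,0,0],
    [0,0,0],
    [0,0,0],
  ],
  grip=[0,0,0,0,0,0,0,0,0,0],
)

```text
time_s: 23.25
tcp_pos: [0.4979, -0.1913, 0.0788]
ee_rot: [[0.991, 0.134, 0.003], [0.134, -0.991, 0.0], [0.003, 0.0, -1.0]]
wrist_force: [-0.0, 0.9, -1.4]
gripper_width: 0.004
gripper_force: 0.1
```

```bash
python3 - <<'E'
from h import *
f=lambda p:np.round(np.array(p)*1000,1).tolist()
T0=wristT();d=T0[:3,3]-W;print("tcp box",f([d@ux,d@uy]),np.round(sense()["wrist_force"],1))
c=capture("wrist");T=T0@np.array(c["mount"])
for n,cc,t in(("wrist",c,T),("scene",capture("scene"),None),("top",capture("top"),None)):
  for l,z in(("lid_bar",.081),("way",.06),("lid",.06)):
    for r in landmark_of(n,l):
        p=atz(cc,r["point"],z,t);d=p-W;print(n,l,round(r["score"],2),np.round(r["point"]),"box",f([d@ux,d@uy]))
E
```

```text
tcp box [-113.5, -2.9] [-0.   0.9 -1.4]
wrist lid_bar 0.97 [258. 216.] box [-96.7, -2.6]
wrist lid 0.88 [260. 100.] box [-29.3, -4.4]
scene lid_bar 0.95 [152. 214.] box [-242.6, -8.8]
scene lid_bar 0.85 [196. 227.] box [-102.5, 11.0]
scene lid_bar 0.61 [270. 234.] box [87.4, 88.3]
scene lid 0.68 [220. 244.] box [-20.1, 5.4]
scene lid 0.65 [128. 224.] box [-289.6, -59.2]
scene lid 0.43 [271. 235.] box [81.9, 106.7]
top lid_bar 0.74 [324. 238.] box [-291.8, 40.0]
top lid 0.96 [338. 249.] box [-341.6, -9.2]
top lid 0.55 [320. 168.] box [-25.1, 2.5]
top lid 0.25 [143. 208.] box [-75.4, 701.7]
```

step_arm(
  linear=[
    [2,0,0],
    [2,0,0],
    [2,0,0],
    [1.5,0,0],
    [1.5,0,0],
    [1,0,0],
  ],
  delta_rot=[
    [0,0,0],
    [0,0,0],
    [0,0,0],
    [0,0,0],
    [0,0,0],
    [0,0,0],
  ],
  grip=[0,0,0,0,0,0],
)

```text
time_s: 24.6
tcp_pos: [0.5075, -0.1898, 0.0786]
ee_rot: [[0.991, 0.134, 0.002], [0.134, -0.991, 0.0], [0.002, -0.0, -1.0]]
wrist_force: [-1.3, 0.1, 0.3]
gripper_width: 0.003
gripper_force: 0.7
```

step_arm(
  linear=[
    [0.5,0,0],
    [0.5,0,0],
  ],
  delta_rot=[
    [0,0,0],
    [0,0,0],
  ],
  grip=[0,0],
)

```text
time_s: 24.85
tcp_pos: [0.5084, -0.1897, 0.0786]
ee_rot: [[0.991, 0.134, 0.002], [0.134, -0.991, 0.0], [0.002, -0.0, -1.0]]
wrist_force: [-1.5, -0.1, -0.7]
gripper_width: 0.001
gripper_force: 0.6
```

step_arm(
  linear=[
    [0.7,0,0],
    [0.7,0,0],
    [0.6,0,0],
  ],
  delta_rot=[
    [0,0,0],
    [0,0,0],
    [0,0,0],
  ],
  grip=[0,0,0],
)

```text
time_s: 25.22
tcp_pos: [0.5102, -0.1895, 0.0787]
ee_rot: [[0.991, 0.134, 0.002], [0.134, -0.991, 0.0], [0.002, -0.0, -1.0]]
wrist_force: [-1.9, -0.0, -0.0]
gripper_width: 0.008
gripper_force: 0.8
```

step_arm(
  linear=[
    [0.5,0,0],
    [0.5,0,0],
    [0.2,0,0],
  ],
  delta_rot=[
    [0,0,0],
    [0,0,0],
    [0,0,0],
  ],
  grip=[0,0,0],
)

```text
time_s: 25.6
tcp_pos: [0.5111, -0.1893, 0.0787]
ee_rot: [[0.991, 0.134, 0.001], [0.134, -0.991, 0.0], [0.001, -0.0, -1.0]]
wrist_force: [-3.1, 1.3, -0.2]
gripper_width: 0.004
gripper_force: 1.3
```

step_arm(
  linear=[
    [0.3,0,0],
    [0.3,0,0],
  ],
  delta_rot=[
    [0,0,0],
    [0,0,0],
  ],
  grip=[0,0],
)

```text
time_s: 25.85
tcp_pos: [0.5116, -0.1892, 0.0787]
ee_rot: [[0.991, 0.134, 0.001], [0.134, -0.991, 0.0], [0.001, -0.0, -1.0]]
wrist_force: [-4.3, 1.8, -0.1]
gripper_width: 0.001
gripper_force: 1.7
```

step_arm(
  linear=[
    [0.3,0,0],
    [0.2,0,0],
  ],
  delta_rot=[
    [0,0,0],
    [0,0,0],
  ],
  grip=[0,0],
)

```text
time_s: 26.1
tcp_pos: [0.512, -0.1891, 0.0787]
ee_rot: [[0.991, 0.134, 0.001], [0.134, -0.991, 0.0], [0.001, -0.0, -1.0]]
wrist_force: [-4.3, 0.5, 1.1]
gripper_width: 0.009
gripper_force: 2.2
```

step_arm(
  linear=[
    [0.3,0,0],
    [0.3,0,0],
  ],
  delta_rot=[
    [0,0,0],
    [0,0,0],
  ],
  grip=[0,0],
)

```text
time_s: 26.35
tcp_pos: [0.5124, -0.1891, 0.0787]
ee_rot: [[0.991, 0.134, 0.0], [0.134, -0.991, 0.0], [0.0, -0.0, -1.0]]
wrist_force: [-5.2, 1.5, 1.5]
gripper_width: 0.009
gripper_force: 2.6
```

step_arm(
  linear=[
    [0.3,0,0],
    [0.3,0,0],
    [0.2,0,0],
  ],
  delta_rot=[
    [0,0,0],
    [0,0,0],
    [0,0,0],
  ],
  grip=[0,0,0],
)

```text
time_s: 26.72
tcp_pos: [0.513, -0.189, 0.0787]
ee_rot: [[0.991, 0.134, -0.0], [0.134, -0.991, 0.0], [-0.0, -0.001, -1.0]]
wrist_force: [-6.5, 1.0, 2.9]
gripper_width: 0.009
gripper_force: 2.8
```

step_arm(
  linear=[
    [0.3,0,0],
    [0.3,0,0],
    [0.3,0,0],
    [0.3,0,0],
  ],
  delta_rot=[
    [0,0,0],
    [0,0,0],
    [0,0,0],
    [0,0,0],
  ],
  grip=[0,0,0,0],
)

```text
time_s: 27.22
tcp_pos: [0.5138, -0.1888, 0.0787]
ee_rot: [[0.991, 0.133, -0.001], [0.133, -0.991, 0.001], [-0.001, -0.001, -1.0]]
wrist_force: [-6.0, 1.8, 3.4]
gripper_width: 0.005
gripper_force: 3.1
```

```bash
python3 - <<'E'
from h import *
f=lambda p:np.round(np.array(p)*1000,1).tolist()
s=sense();print(np.round(s["wrist_force"],1),np.round(s["moment"],2),s["tcp_pos"])
T0=wristT();c=capture("wrist");T=T0@np.array(c["mount"])
for l,z in(("lid_bar",.081),("lid",.06),("way",.06)):
    for r in landmark_of("wrist",l):
        p=atz(c,r["point"],z,T);d=p-W;print(l,round(r["score"],2),"box",f([d@ux,d@uy]))
for cam,cc in(("scene",capture("scene")),):
  for l in("nut0","lid","lid_bar"):
    for r in landmark_of(cam,l):
        p=atz(cc,r["point"],.06,None);d=p-W;print(cam,l,round(r["score"],2),np.round(r["point"]),"box@60",f([d@ux,d@uy]))
m=silhouettes("scene","nut0")
for r in m:print("mask",round(r["score"],2),r["point"],r["mask"].sum())
E
```

```text
[-6.   1.8  3.4] [0.41 1.91 0.07] [ 0.51382178 -0.18878026  0.07865242]
lid_bar 0.93 box [-81.4, -3.0]
lid 0.58 box [-13.3, -1.1]
scene lid 0.69 [299. 186.] box@60 [57.1, 353.5]
scene lid 0.66 [222. 245.] box@60 [-14.3, 4.9]
scene lid 0.57 [129. 223.] box@60 [-290.6, -53.5]
scene lid_bar 0.91 [198. 230.] box@60 [-102.8, 20.5]
scene lid_bar 0.59 [153. 220.] box@60 [-242.0, -8.3]
```

step_arm(
  linear=[
    [0.3,0,0],
    [0.3,0,0],
    [0.3,0,0],
  ],
  delta_rot=[
    [0,0,0],
    [0,0,0],
    [0,0,0],
  ],
  grip=[0,0,0],
)

```text
time_s: 28.05
tcp_pos: [0.5144, -0.1886, 0.0787]
ee_rot: [[0.991, 0.133, -0.001], [0.133, -0.991, 0.001], [-0.001, -0.001, -1.0]]
wrist_force: [-6.9, 1.3, 3.6]
gripper_width: 0.001
gripper_force: 3.3
```

step_arm(
  linear=[
    [0.4,0,0],
    [0.4,0,0],
    [0.2,0,0],
  ],
  delta_rot=[
    [0,0,0],
    [0,0,0],
    [0,0,0],
  ],
  grip=[0,0,0],
)

```text
time_s: 28.42
tcp_pos: [0.5151, -0.1885, 0.0787]
ee_rot: [[0.991, 0.133, -0.002], [0.133, -0.991, 0.001], [-0.002, -0.001, -1.0]]
wrist_force: [-7.4, 2.1, 4.8]
gripper_width: 0.003
gripper_force: 3.6
```

step_arm(
  linear=[
    [0.5,0,0],
    [0.5,0,0],
    [0.5,0,0],
  ],
  delta_rot=[
    [0,0,0],
    [0,0,0],
    [0,0,0],
  ],
  grip=[0,0,0],
)

```text
time_s: 28.8
tcp_pos: [0.5162, -0.1883, 0.0787]
ee_rot: [[0.991, 0.133, -0.003], [0.133, -0.991, 0.001], [-0.003, -0.001, -1.0]]
wrist_force: [-9.3, 1.8, 6.3]
gripper_width: 0.004
gripper_force: 4.0
```

step_arm(
  linear=[
    [0,0,-1],
    [0,0,-1],
    [0,0,0],
  ],
  delta_rot=[
    [0,0,0],
    [0,0,0],
    [0,0,0],
  ],
  grip=[0,0,0],
)

```text
time_s: 29.18
tcp_pos: [0.5198, -0.1886, 0.0811]
ee_rot: [[0.991, 0.134, 0.005], [0.134, -0.991, -0.0], [0.005, 0.001, -1.0]]
wrist_force: [-0.9, -0.9, 0.1]
gripper_width: 0.006
gripper_force: 0.2
```

step_arm(
  linear=[
    [0.3,0,0],
    [0.3,0,0],
    [0,0,0],
  ],
  delta_rot=[
    [0,0,0],
    [0,0,0],
    [0,0,0],
  ],
  grip=[0,0,0],
)

```text
time_s: 29.55
tcp_pos: [0.5196, -0.1883, 0.0809]
ee_rot: [[0.991, 0.134, 0.003], [0.134, -0.991, 0.0], [0.003, 0.0, -1.0]]
wrist_force: [0.1, -0.1, 0.3]
gripper_width: 0.005
gripper_force: 0.0
```

```bash
python3 - <<'E'
from h import *
f=lambda p:np.round(np.array(p)*1000,1).tolist()
s=sense();print(np.round(s["wrist_force"],1),s["tcp_pos"])
T0=wristT();c=capture("wrist");T=T0@np.array(c["mount"])
for l,z in(("lid_bar",.081),("lid",.06),("nut0",.04),("nutbox",0)):
    for r in landmark_of("wrist",l):
        p=atz(c,r["point"],z,T);d=p-W;print(l,round(r["score"],2),"box",f([d@ux,d@uy]))
E
```

```text
[ 0.1 -0.1  0.3] [ 0.51960976 -0.18832293  0.0809147 ]
lid_bar 0.92 box [-75.3, -3.1]
lid 0.85 box [-5.7, -2.5]
nut0 0.69 box [-91.0, -1.5]
```

step_arm(
  linear=[
    [0.4,0,0],
    [0.4,0,0],
    [0.2,0,0],
  ],
  delta_rot=[
    [0,0,0],
    [0,0,0],
    [0,0,0],
  ],
  grip=[0,0,0],
)

```text
time_s: 30.18
tcp_pos: [0.5198, -0.1882, 0.0807]
ee_rot: [[0.991, 0.134, 0.001], [0.134, -0.991, 0.0], [0.001, -0.0, -1.0]]
wrist_force: [-0.2, -0.5, 0.5]
gripper_width: 0.005
gripper_force: 0.5
```

step_arm(
  linear=[
    [0.4,0,0],
    [0.4,0,0],
    [0,0,0],
  ],
  delta_rot=[
    [0,0,0],
    [0,0,0],
    [0,0,0],
  ],
  grip=[0,0,0],
)

```text
time_s: 30.55
tcp_pos: [0.5201, -0.1881, 0.0807]
ee_rot: [[0.991, 0.134, 0.0], [0.134, -0.991, 0.0], [0.0, -0.0, -1.0]]
wrist_force: [-2.9, 0.3, 2.9]
gripper_width: 0.005
gripper_force: 1.6
```

step_arm(
  linear=[
    [0.4,0,0],
    [0.4,0,0],
    [0,0,0],
  ],
  delta_rot=[
    [0,0,0],
    [0,0,0],
    [0,0,0],
  ],
  grip=[0,0,0],
)

```text
time_s: 30.92
tcp_pos: [0.5212, -0.1879, 0.0807]
ee_rot: [[0.991, 0.134, 0.001], [0.134, -0.991, 0.0], [0.001, -0.0, -1.0]]
wrist_force: [-4.5, -0.4, 2.7]
gripper_width: 0.005
gripper_force: 2.0
```

step_arm(
  linear=[
    [0.4,0,0],
    [0.4,0,0],
    [0,0,0],
  ],
  delta_rot=[
    [0,0,0],
    [0,0,0],
    [0,0,0],
  ],
  grip=[0,0,0],
)

```text
time_s: 31.3
tcp_pos: [0.522, -0.1878, 0.0807]
ee_rot: [[0.991, 0.134, 0.001], [0.134, -0.991, 0.0], [0.001, -0.0, -1.0]]
wrist_force: [-3.9, 0.7, 3.5]
gripper_width: 0.004
gripper_force: 2.5
```

step_arm(
  linear=[
    [0.4,0,0],
    [0.4,0,0],
    [0.2,0,0],
  ],
  delta_rot=[
    [0,0,0],
    [0,0,0],
    [0,0,0],
  ],
  grip=[0,0,0],
)

```text
time_s: 31.68
tcp_pos: [0.5227, -0.1877, 0.0806]
ee_rot: [[0.991, 0.134, 0.0], [0.134, -0.991, 0.0], [0.0, -0.0, -1.0]]
wrist_force: [-5.3, 0.6, 4.3]
gripper_width: 0.007
gripper_force: 2.7
```

step_arm(
  linear=[
    [0.4,0,0],
    [0.4,0,0],
    [0.2,0,0],
  ],
  delta_rot=[
    [0,0,0],
    [0,0,0],
    [0,0,0],
  ],
  grip=[0,0,0],
)

```text
time_s: 32.05
tcp_pos: [0.5234, -0.1875, 0.0806]
ee_rot: [[0.991, 0.133, -0.0], [0.133, -0.991, 0.001], [-0.0, -0.001, -1.0]]
wrist_force: [-6.5, 0.1, 4.5]
gripper_width: 0.005
gripper_force: 3.0
```

step_arm(
  linear=[
    [0.4,0,0],
    [0.4,0,0],
    [0.2,0,0],
  ],
  delta_rot=[
    [0,0,0],
    [0,0,0],
    [0,0,0],
  ],
  grip=[0,0,0],
)

```text
time_s: 32.42
tcp_pos: [0.5241, -0.1874, 0.0806]
ee_rot: [[0.991, 0.133, -0.001], [0.133, -0.991, 0.001], [-0.001, -0.001, -1.0]]
wrist_force: [-7.4, 0.0, 4.9]
gripper_width: -0.002
gripper_force: 3.2
```

```bash
python3 - <<'E'
from h import *
f=lambda p:np.round(np.array(p)*1000,1).tolist()
s=sense();print(np.round(s["wrist_force"],1),s["tcp_pos"])
T0=wristT();c=capture("wrist");T=T0@np.array(c["mount"])
for l,z in(("lid_bar",.081),("lid",.06)):
    for r in landmark_of("wrist",l):
        p=atz(c,r["point"],z,T);d=p-W;print(l,round(r["score"],2),"box",f([d@ux,d@uy]))
E
```

```text
[-7.4  0.   4.9] [ 0.52409087 -0.18735363  0.08063721]
lid_bar 0.9 box [-70.3, -2.1]
lid 0.98 box [-2.1, -1.2]
```

step_arm(
  linear=[
    [0.5,0,0],
    [0.5,0,0],
    [0.5,0,0],
  ],
  delta_rot=[
    [0,0,0],
    [0,0,0],
    [0,0,0],
  ],
  grip=[0,0,0],
)

```text
time_s: 32.95
tcp_pos: [0.5253, -0.1871, 0.0806]
ee_rot: [[0.991, 0.133, -0.002], [0.133, -0.991, 0.001], [-0.002, -0.001, -1.0]]
wrist_force: [-7.7, 0.5, 5.9]
gripper_width: 0.007
gripper_force: 3.5
```

step_arm(
  linear=[
    [0.4,0,0],
    [0.4,0,0],
    [0.4,0,0],
  ],
  delta_rot=[
    [0,0,0],
    [0,0,0],
    [0,0,0],
  ],
  grip=[0,0,0],
)

```text
time_s: 33.33
tcp_pos: [0.5261, -0.1869, 0.0806]
ee_rot: [[0.991, 0.133, -0.002], [0.133, -0.991, 0.001], [-0.002, -0.001, -1.0]]
wrist_force: [-7.6, 1.5, 6.1]
gripper_width: 0.007
gripper_force: 3.8
```

step_arm(
  linear=[
    [0.4,0,0],
    [0.4,0,0],
    [0.4,0,0],
  ],
  delta_rot=[
    [0,0,0],
    [0,0,0],
    [0,0,0],
  ],
  grip=[0,0,0],
)

```text
time_s: 33.7
tcp_pos: [0.5266, -0.1869, 0.0805]
ee_rot: [[0.991, 0.133, -0.004], [0.133, -0.991, 0.001], [-0.004, -0.001, -1.0]]
wrist_force: [-9.8, 1.3, 7.0]
gripper_width: 0.004
gripper_force: 4.6
```

step_arm(
  linear=[
    [0.4,0,0],
    [0.4,0,0],
    [0,0,0],
  ],
  delta_rot=[
    [0,0,0],
    [0,0,0],
    [0,0,0],
  ],
  grip=[0,0,0],
)

```text
time_s: 34.08
tcp_pos: [0.5265, -0.1868, 0.0805]
ee_rot: [[0.991, 0.133, -0.006], [0.133, -0.991, 0.001], [-0.006, -0.002, -1.0]]
wrist_force: [-11.7, 1.0, 7.8]
gripper_width: 0.006
gripper_force: 5.2
```

step_arm(
  linear=[
    [0.4,0,0],
    [0.4,0,0],
    [0.4,0,0],
    [0,0,0],
  ],
  delta_rot=[
    [0,0,0],
    [0,0,0],
    [0,0,0],
    [0,0,0],
  ],
  grip=[0,0,0,0],
)

```text
time_s: 34.58
tcp_pos: [0.5266, -0.1868, 0.0805]
ee_rot: [[0.991, 0.133, -0.008], [0.133, -0.991, 0.001], [-0.008, -0.002, -1.0]]
wrist_force: [-13.0, 0.7, 9.8]
gripper_width: 0.006
gripper_force: 6.3
```

step_arm(
  linear=[
    [0.4,0,0],
    [0.4,0,0],
    [0.4,0,0],
    [0,0,0],
  ],
  delta_rot=[
    [0,0,0],
    [0,0,0],
    [0,0,0],
    [0,0,0],
  ],
  grip=[0,0,0,0],
)

```text
time_s: 35.08
tcp_pos: [0.5266, -0.1868, 0.0805]
ee_rot: [[0.991, 0.133, -0.011], [0.133, -0.991, 0.001], [-0.011, -0.002, -1.0]]
wrist_force: [-15.0, 0.6, 12.2]
gripper_width: 0.008
gripper_force: 7.4
```

step_arm(
  linear=[
    [0,0,-0.4],
    [0,0,-0.4],
    [0,0,0],
  ],
  delta_rot=[
    [0,0,0],
    [0,0,0],
    [0,0,0],
  ],
  grip=[0,0,0],
)

```text
time_s: 35.45
tcp_pos: [0.5266, -0.1868, 0.0806]
ee_rot: [[0.991, 0.132, -0.011], [0.132, -0.991, 0.001], [-0.011, -0.002, -1.0]]
wrist_force: [-12.4, -1.0, 8.4]
gripper_width: 0.006
gripper_force: 6.7
```

step_arm(
  linear=[
    [0.5,0,-0.4],
    [0.5,0,-0.4],
    [0.5,0,-0.4],
    [0,0,0],
  ],
  delta_rot=[
    [0,0,0],
    [0,0,0],
    [0,0,0],
    [0,0,0],
  ],
  grip=[0,0,0,0],
)

```text
time_s: 35.95
tcp_pos: [0.5266, -0.1868, 0.0807]
ee_rot: [[0.991, 0.132, -0.014], [0.132, -0.991, 0.001], [-0.014, -0.003, -1.0]]
wrist_force: [-13.6, -2.5, 4.2]
gripper_width: 0.007
gripper_force: 7.2
```

step_arm(
  linear=[
    [0.5,0,-0.2],
    [0.5,0,-0.2],
    [0.5,0,-0.2],
    [0.5,0,-0.2],
    [0,0,0],
  ],
  delta_rot=[
    [0,0,0],
    [0,0,0],
    [0,0,0],
    [0,0,0],
    [0,0,0],
  ],
  grip=[0,0,0,0,0],
)

```text
time_s: 36.58
tcp_pos: [0.5266, -0.1867, 0.0808]
ee_rot: [[0.991, 0.131, -0.019], [0.131, -0.991, 0.002], [-0.018, -0.004, -1.0]]
wrist_force: [-17.3, -3.1, 4.7]
gripper_width: 0.005
gripper_force: 8.4
```

step_arm(
  linear=[
    [0,0,0],
    [-2,0,0],
    [-2,0,0],
    [-2,0,0],
    [-2,0,0],
    [-3,0,0],
    [-5,0,0],
    [-5,0,0],
    [-5,0,0],
    [0,0,0],
  ],
  delta_rot=[
    [0,0,0],
    [0,0,0],
    [0,0,0],
    [0,0,0],
    [0,0,0],
    [0,0,0],
    [0,0,0],
    [0,0,0],
    [0,0,0],
    [0,0,0],
  ],
  grip=[0,0,0,0,0,0,0,0,0,0],
)

```text
time_s: 37.83
tcp_pos: [0.51, -0.1896, 0.0838]
ee_rot: [[0.991, 0.134, 0.003], [0.134, -0.991, 0.0], [0.003, 0.0, -1.0]]
wrist_force: [-0.2, -0.9, -0.1]
gripper_width: 0.008
gripper_force: 0.0
```

step_arm(
  linear=[
    [0,0,-30],
    [0,0,-50],
    [-20,0,-50],
    [-40,0,-40],
    [0,0,0],
    [0,0,0],
  ],
  delta_rot=[
    [0,0,0],
    [0,0,0],
    [0,0,0],
    [0,0,0],
    [0,0,0],
    [0,0,0],
  ],
  grip=[0,0,0,0,0,0],
)

```text
time_s: 38.58
tcp_pos: [0.4503, -0.1974, 0.2531]
ee_rot: [[0.991, 0.133, 0.002], [0.133, -0.991, 0.001], [0.002, -0.0, -1.0]]
wrist_force: [-0.3, -0.1, -1.5]
gripper_width: 0.004
gripper_force: 0.0
```

```bash
python3 - <<'E'
from h import *
f=lambda p:np.round(np.array(p)*1000,1).tolist()
T0=wristT();c=capture("wrist");T=T0@np.array(c["mount"])
for n,cc,t in(("wrist",c,T),("top",capture("top"),None),("scene",capture("scene"),None)):
  for l,z in(("lid_bar",.081),("lid",.06),("way",.06),("nut0",.013),("scoop_grip",.046),("shaker",0),("jar",0)):
    for r in landmark_of(n,l)[:3]:
        p=atz(cc,r["point"],z,t);d=p-W;print(n,l,round(r["score"],2),"box",f([d@ux,d@uy]),"w",f(p[:2]))
E
```

```text
wrist lid_bar 0.61 box [-64.4, 2.2] w [545.8, -179.5]
wrist lid 0.55 box [0.3, -2.8] w [610.7, -175.7]
wrist way 0.16 box [30.8, 144.0] w [621.0, -26.1]
wrist nut0 0.71 box [8.0, -2.0] w [618.2, -173.9]
wrist shaker 0.56 box [50.6, 169.5] w [637.1, 1.8]
top lid_bar 0.69 box [-287.4, 39.2] w [319.9, -173.2]
top lid 0.9 box [7.6, 1.6] w [617.3, -170.4]
top lid 0.76 box [-339.2, -5.5] w [274.7, -224.5]
top scoop_grip 0.74 box [-241.0, 452.0] w [309.9, 242.2]
top scoop_grip 0.61 box [58.4, 353.2] w [620.0, 184.8]
top jar 0.65 box [169.4, 159.9] w [756.1, 8.4]
scene lid_bar 0.93 box [-60.5, -4.5] w [550.7, -185.6]
scene lid_bar 0.78 box [-237.3, -11.8] w [376.5, -216.9]
scene lid_bar 0.19 box [-68.8, 278.0] w [504.1, 93.1]
scene lid 0.97 box [1.5, 9.8] w [610.2, -163.1]
scene lid 0.96 box [-289.8, -54.0] w [330.2, -265.8]
scene scoop_grip 0.92 box [-231.9, 445.5] w [319.8, 236.9]
scene scoop_grip 0.74 box [-101.7, 26.9] w [505.6, -160.1]
scene scoop_grip 0.67 box [50.0, 372.7] w [608.9, 203.0]
scene shaker 0.68 box [46.4, 160.5] w [634.2, -7.7]
scene jar 0.67 box [164.8, 165.6] w [750.8, 13.4]
scene jar 0.19 box [151.6, 534.4] w [687.7, 377.1]
```

```bash
python3 - <<'E'
from h import *
for n in("wrist","scene","top"):
    c=capture(n);L=silhouettes(n,"lid")
    for r in silhouettes(n,"nut0"):
        m=r["mask"];print(n,"nut",round(r["score"],2),np.round(r["point"]),m.sum(),c["img"][m].mean(0).round())
    for r in L[:2]:
        m=r["mask"];I=c["img"][m].astype(int);print(n,"lid",round(r["score"],2),np.round(r["point"]),m.sum(),I.mean(0).round(),np.percentile(I.sum(1),[1,50,99,100]))
E
```

```text
wrist lid 0.92 [256.  58.] 12525 [90. 55. 37.] [138. 173. 426. 434.]
wrist lid 0.38 [265. 221.] 54 [124.  60.  56.] [134.66 235.   365.35 368.  ]
scene nut 0.59 [271. 184.] 837 [122. 112. 108.]
scene lid 0.72 [226. 246.] 2209 [88. 59. 43.] [154.08 187.   334.   355.  ]
scene lid 0.66 [133. 223.] 1671 [190.  63.  56.] [219.  305.  440.3 494. ]
top lid 0.72 [336. 251.] 1440 [136.  41.  35.] [146. 207. 324. 387.]
top lid 0.63 [320. 148.] 383 [73. 44. 27.] [119.64 141.   228.36 236.  ]
```

```bash
python3 -c "
from station import *
print(finish_job())"
```

```text
the job is handed in; nothing more can be done
None
```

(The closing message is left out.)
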